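# Set out the padlock tray

### The arm

A 6-joint arm with a two-finger parallel gripper is mounted at the origin on the work surface; the furniture and walls round the work are solid. World frame = base frame: x ahead of the robot, y to its left, z up, the work surface at z = 0. Lengths are in m, angles in rad, forces in N, time in s.
With the tool pointing down it reaches from about 0.275 to 0.75 m from the base axis. Payload 10.2 kg.
Tool frame: the origin (TCP) lies at the very end of the fingers, on their centre line; the grasp point (between the pads) lies manip.pinch_z behind it (manip.pinch_z is the distance from the TCP to the grasp point, in m); z points along the fingers, y is the direction in which the jaws open and shut (so a half turn about z gives the same grasp; the last joint's range is limited). The gripper opens to 88 mm and grips with 3 to 60 N. Pads are 18 mm wide; open, the fingers measure 123 mm over their backs; the gripper's body (75 mm by 187 mm) begins 45 mm behind the grasp point.
Start: joints at [-1.522, 0.313, 1.498, -0, 1.331, -0.223], TCP at [0.141, -0.506, 0.239] pointing down, gripper open.
Joint ranges: [-2.94, 2.94], [-0.97, 2.17], [0.19, 2.56], [-1.23, 4.37], [0.02, 3.11], [-2.88, 2.88]. Speed limits (rad/s): [2.39, 2.39, 3.01, 3.14, 3.14, 3.14].

### API

Orientations are given as a 3x3 rotation matrix whose columns are the frame's x, y, z axes.
In Python, from plant import manip, viewer, ticket gives the robot as it stands.
- The arm moves only by the shell command python3 -m inch 'ROWS'. ROWS is JSON, a list of rows, each a list of 7 numbers: the shift along the tool's x, y, z in cm, then the turn, a rotation vector about the tool's x, y, z in degrees, then the finger opening in cm, from 0 to 8.81. In form: [[x, y, z, ax, ay, az, claw], ...]. A call has 1 to 12 rows; each row is the pose to reach, as a shift and turn from the pose commanded when the call began, along the tool's axes at that moment; what a row does not reach only later rows make up. A row lasts 1/8 s, in which the tool goes at most 62.5 mm and 10.7 degrees, less where a joint would pass 70% of its speed; a pose out of reach is approached as far as the arm can. A call with a gripper value outside its range is refused whole. The fingers move at their own pace and stop on an object; the grip force is fixed at half the most. Time passes only in rows, so rows that repeat a pose let the fingers close. It gives the time, the measured TCP pose, the force and the opening at its end, in the units of the state.
- manip.read_state(): the state, without advancing time (a new reading comes with each control period).
- viewer.read_camera(name): name is "scene" or "top" or "wrist"; returns (picture, depth): 400x640x3 uint8, red, green, blue; 400x640 float32, m along the optical axis (not along the pixel's ray), 0 where there is no reading.
- viewer.calibration(name): a dict with "mtx" (3x3 intrinsics, pixels), "world_from_camera" (4x4, takes a point from camera to world coordinates). Camera axes: x right, y down, z forward; pixel columns grow to the right and rows downward; lengths in m; the calibration is good to about 2 mm. A picture is of the moment at which its call begins: read the wrist's pose just before it. calibration takes no time and is no camera call; for the wrist camera it gives the pose at the moment of the call.
- ticket.close_job(): hands the job in, once; it reports no verdict.
The state is a dict: "time_s": time; "joints": joint angles; "joint_vel": joint speeds; "joint_efforts": joint torques, N m; "ee_pos": TCP position; "eef_rot": TCP orientation; "wrist_force": force on the tool from outside, world axes, zero at the start; "wrist_torque": the same for the moment, N m; "gripper_width": opening from 0.0 (shut) to 1.0 (fully open).
Only numpy, scipy, OpenCV 4.12 (cv2) and the standard library are available. Lean on these libraries where they do the work, as an engineer would, in place of code of your own. Each camera call takes 0.05 s, during which the arm holds its last target.

### The job

Both sliding trays of the small twin-tray rack have been left part-way out. Hook a fingertip behind the front lip of the tray that holds the padlock and draw it out all the way to its stop, and push the tray that holds the big hex nut fully home. Do not touch or lift the padlock or the nut, which stay lying in their trays, and do not disturb the other things on the bench.

Things in the scene. Friction and masses are not known exactly. Their poses are not given: they have to be found in the camera images.
- tray_rack: low rack fixed on the bench: plywood base 130 x 190 x 6 mm, three aluminium rails 26 mm high, rear stop bar 30 mm high, two equal steel trays side by side. Origin: centre of the base's underside, on the bench top. x points to the rack's back (trays are drawn out along -x), y to its left, z up. The trays' middle lines lie at y = +45.5 mm (left) and -45.5 mm (right)
- tray_left_well (a point): centre of the floor of the left tray's empty finger well, 11 mm above the bench, 25 mm behind the lip's middle; moves with the tray. The well is 46 mm long along x, 70 mm wide; behind it a cross wall (top 30 mm above the bench), then the 70 mm long compartment with the part. The open tray is 126 x 76 mm, its 3 mm side walls reach 34 mm above the bench
- tray_right_well (a point): centre of the floor of the right tray's empty finger well, 11 mm above the bench, 25 mm behind the lip's middle; moves with the tray. The well is 46 mm long along x, 70 mm wide; behind it a cross wall (top 30 mm above the bench), then the 70 mm long compartment with the part. The open tray is 126 x 76 mm, its 3 mm side walls reach 34 mm above the bench
- tray_left_lip (a point): middle of the top edge of the front lip of the left tray (the one on the +y side of the rack frame); its axes are the rack's. The lip is a plain steel wall 76 mm wide and 4 mm thick with a 6 mm rolled bead on top, reaching from 8 mm to 45 mm above the bench; the point moves with the tray
- tray_right_lip (a point): middle of the top edge of the front lip of the right tray (the one on the -y side of the rack frame); its axes are the rack's. The lip is a plain steel wall 76 mm wide and 4 mm thick with a 6 mm rolled bead on top, reaching from 8 mm to 45 mm above the bench; the point moves with the tray
- tray_left (a joint): how far the left (+y) tray is drawn out, in m: 0 = fully home against its rear stop, 0.070 = fully out against its front stop; it grows as the tray moves along the rack's -x. The tray slides freely with about 2 N of friction and stays where it is left
- tray_right (a joint): how far the right (-y) tray is drawn out, in m: 0 = fully home against its rear stop, 0.070 = fully out against its front stop; it grows as the tray moves along the rack's -x. The tray slides freely with about 2 N of friction and stays where it is left
- padlock: brass padlock with a steel shackle, 59 x 38 x 13 mm, lying flat and loose in the rear compartment of one tray (either); origin: centre of its underside
- hex_nut: big plain hexagon nut, 35 x 30 x 16 mm, lying flat and loose in the rear compartment of the other tray; origin: centre of its underside
- oil_can: bystander: oil can with a thin upright spout, 64 mm wide and 140 mm tall, standing left of the rack; origin: centre of its underside
- tape_roll: bystander: roll of tape lying flat, 74 mm wide, 25 mm high; origin: centre of its underside
- spring_clamp: bystander: spring clamp lying flat, 100 x 55 x 16 mm; origin: centre of its underside
There are look-alikes about, which are no part of the job. Of the things like the padlock, leave any that is orange; of the rest the smaller one is meant.

How it is judged:
At the end, for the whole second after the job is handed in: The tray with the padlock is drawn out to its stop (0.065 m or more of 0.070 m), the tray with the nut is fully home (less than 5 mm out), padlock and nut still lie in their trays, and everything is at rest (((y of padlock in the frame of tray_rack above 0.015 m and y of hex_nut in the frame of tray_rack below -0.015 m and value of joint tray_left above 0.065 m and value of joint tray_right below 0.005 m) or (y of padlock in the frame of tray_rack below -0.015 m and y of hex_nut in the frame of tray_rack above 0.015 m and value of joint tray_right above 0.065 m and value of joint tray_left below 0.005 m)) and linear speed of each of padlock, hex_nut below 0.02 m/s and velocity of joint tray_left between -0.01 and 0.01 m/s and velocity of joint tray_right between -0.01 and 0.01 m/s and height (world z) of each of padlock, hex_nut below 0.022 m); the robot touches nothing.
It fails at once if the robot touches the padlock or the nut (contact force between any of the fingers, the arm and padlock above 0.3 N or contact force between any of the fingers, the arm and hex_nut above 0.3 N).
It fails at once if the padlock or the nut is lifted (height (world z) of any of padlock, hex_nut above 0.04 m).
It fails at once if another thing on the bench is moved by more than 15 mm or tipped (distance of any of oil_can, tape_roll, spring_clamp from where it was at the start of the episode above 0.015 m or angle between oil_can's own z axis and vertical above 0.3 rad).
It also fails if it takes over 45 s, if anything falls off the work surface, if the arm or the gripper's body presses on something with over 40 N, if the wrist force passes 120 N, or if a joint passes its speed limit or range.

## Working session

There is one attempt and no reset: what is moved stays moved. The work goes in short steps, Python scripts to look and compute and a shell command to move; the robot and the scene stay as the last step left them, time stands still between calls to the robot, and variables do not carry over. Pictures are saved under pics/ and viewed, and the job is handed in when it is done.

```bash
mkdir -p pics; ls; python3 - <<'E'
from plant import manip, viewer
import cv2,numpy as np
s=manip.read_state();print({k:np.round(v,3).tolist() for k,v in s.items()}, manip.pinch_z)
for n in ["scene","top"]:
    p,d=viewer.read_camera(n);cv2.imwrite(f"pics/{n}0.png",p[:,:,::-1]);np.save(f"pics/{n}0.npy",d)
    c=viewer.calibration(n);print(n,np.round(c["mtx"],1).tolist(),np.round(c["world_from_camera"],3).tolist())
E
```

```text
pics
{'time_s': 0.0, 'joints': [-1.522, 0.313, 1.498, -0.0, 1.331, -0.223], 'joint_vel': [0.002, -0.001, 0.002, -0.001, 0.0, 0.0], 'joint_efforts': [0.001, -40.221, -25.226, 0.069, 0.035, -0.0], 'ee_pos': [0.141, -0.505, 0.238], 'eef_rot': [[0.963, 0.268, -0.0], [0.268, -0.963, 0.001], [0.0, -0.001, -1.0]], 'wrist_force': [0.463, 0.194, -0.094], 'wrist_torque': [-0.009, 0.039, 0.007], 'gripper_width': 1.002} 0.0187
scene [[480.8, 0.0, 322.3], [0.0, 480.8, 197.8], [0.0, 0.0, 1.0]] [[-0.896, -0.322, 0.307, 0.11], [-0.445, 0.637, -0.63, 0.766], [0.007, -0.701, -0.713, 0.76], [0.0, 0.0, 0.0, 1.0]]
top [[370.4, 0.0, 315.1], [0.0, 370.4, 203.1], [0.0, 0.0, 1.0]] [[0.013, -0.995, 0.104, 0.337], [-1.0, -0.013, -0.007, 0.157], [0.009, -0.104, -0.995, 0.926], [0.0, 0.0, 0.0, 1.0]]
```

View pics/scene0.png

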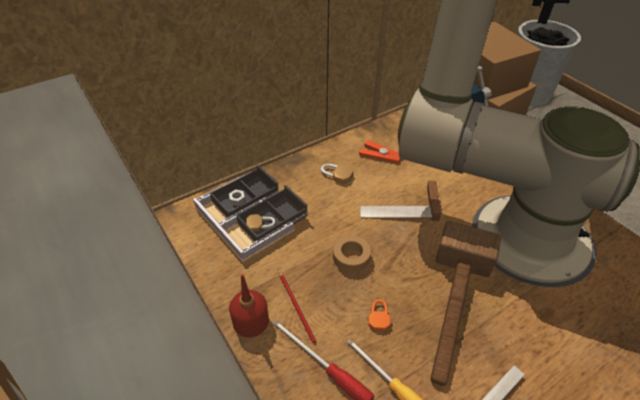

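View pics/top0.png

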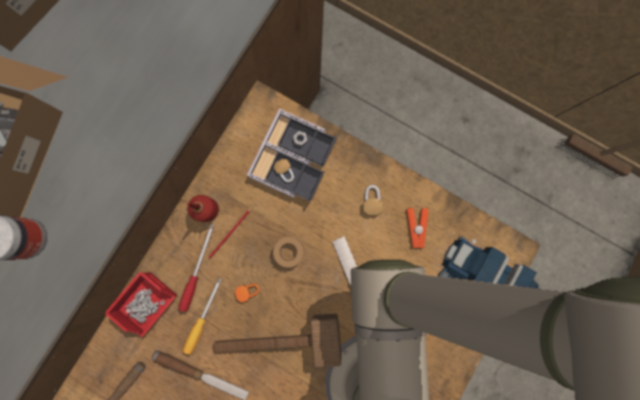

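The top view shows the rack near (290,155). Its plywood rear is at the left and the trays are drawn out to the right. The padlock tray is the lower one at (285,170), and the nut tray is the upper one at (300,138). Next I'll enlarge the crop and measure.

```bash
cat > h.py <<'E'
import numpy as np,cv2
from plant import manip, viewer
def ray(n,uv,z,c=None):
    c=c or viewer.calibration(n);T=c["world_from_camera"]
    uv=np.atleast_2d(uv).astype(float)
    d=np.c_[uv,np.ones(len(uv))]@np.linalg.inv(c["mtx"]).T@T[:3,:3].T
    return T[:3,3]+d*((z-T[2,3])/d[:,2])[:,None]
def pts(n,d,c=None):
    c=c or viewer.calibration(n);T=c["world_from_camera"]
    v,u=np.mgrid[:400,:640];P=np.stack([u,v,np.ones_like(u)],-1)@np.linalg.inv(c["mtx"]).T*d[...,None]
    return P@T[:3,:3].T+T[:3,3]
def proj(n,p,c=None):
    c=c or viewer.calibration(n);T=np.linalg.inv(c["world_from_camera"])
    q=(np.atleast_2d(p)@T[:3,:3].T+T[:3,3])@c["mtx"].T
    return q[:,:2]/q[:,2:]
E
python3 - <<'E'
from h import *
im=cv2.imread("pics/top0.png");cv2.imwrite("pics/topc.png",cv2.resize(im[95:215,230:390],None,fx=5,fy=5,interpolation=2))
im=cv2.imread("pics/scene0.png");cv2.imwrite("pics/scc.png",cv2.resize(im[155:275,185:345],None,fx=5,fy=5,interpolation=2))
d=np.load("pics/top0.npy");P=pts("top",d)
print(P[100:210:10,245:345:10,2].round(3))
E
```

```text
[[ 0.    -0.002 -0.002 -0.001 -0.003 -0.48  -0.627 -0.796 -0.8   -0.802]
 [-0.005 -0.003 -0.002 -0.002  0.001 -0.004 -0.003 -0.798 -0.802 -0.796]
 [-0.001  0.    -0.001  0.028  0.004  0.034 -0.001 -0.004 -0.003 -0.798]
 [-0.001 -0.001 -0.     0.005  0.032  0.011  0.009  0.029 -0.003 -0.002]
 [-0.001 -0.002  0.029  0.004  0.01   0.024  0.025  0.008  0.009  0.043]
 [-0.002 -0.002  0.003  0.012  0.025  0.008  0.01   0.009  0.009 -0.001]
 [ 0.002  0.029  0.009  0.03   0.022  0.033  0.025  0.031  0.047 -0.003]
 [-0.001  0.006  0.004  0.009  0.026  0.009  0.01   0.022 -0.001 -0.002]
 [-0.002  0.006  0.025  0.01   0.02   0.008  0.009  0.009  0.    -0.001]
 [-0.004 -0.002 -0.005 -0.003  0.024  0.012  0.012  0.042 -0.003 -0.002]
 [ 0.001 -0.003 -0.001 -0.001 -0.002 -0.002  0.    -0.004 -0.001  0.001]]
```

View pics/topc.png

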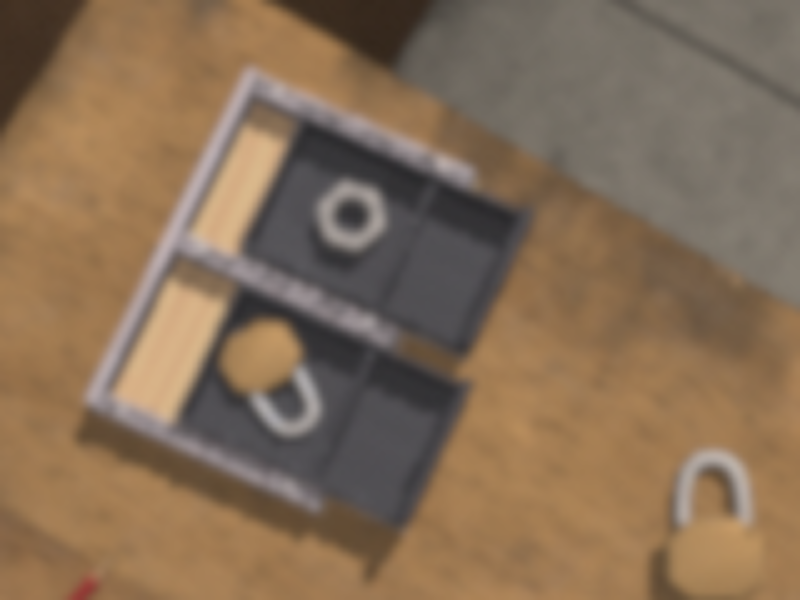

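View pics/scc.png

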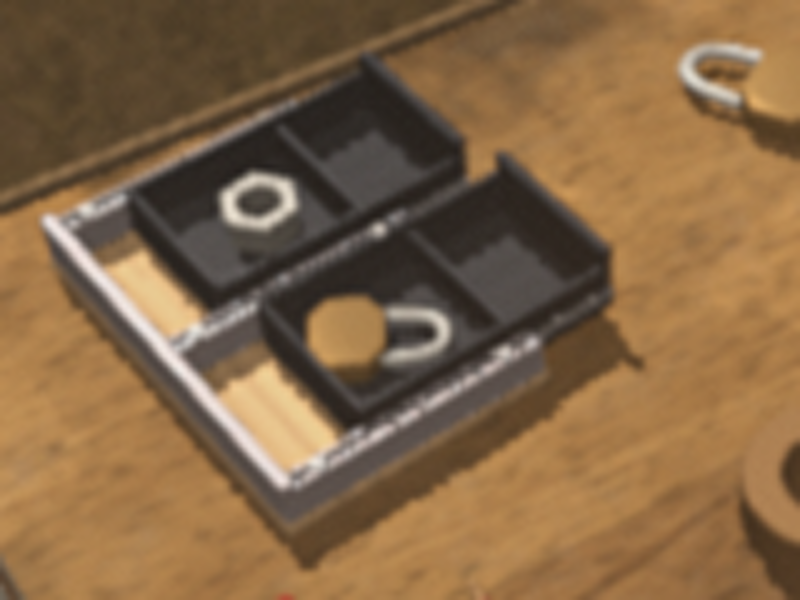

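Padlock candidates in the top view:
- Brass one in the tray at (285,170), about 25 px long.
- Brass one on the bench at (372,200), about 30 px long.
- Orange one at (245,292).

The smaller one that isn't orange is the one in the lower tray, and the crop confirms it. Next I'll work out the rack frame.

```bash
python3 - <<'E'
from h import *
f=lambda x,y:(x/5+230-.4,y/5+95-.4)
g=lambda x,y:(x/5+185-.4,y/5+155-.4)
A=ray("top",[f(250,72),f(92,400)],.03);print("rear T",A.round(4),np.linalg.norm(A[0]-A[1]))
B=ray("scene",[g(45,215),g(290,490)],.03);print("rear S",B.round(4),np.linalg.norm(B[0]-B[1]))
L=ray("top",[f(467,383),f(400,522),f(532,208),f(465,352)],.045);print("lips T",L.round(4))
S=ray("scene",[g(503,153),g(610,247),g(368,55),g(463,145)],.045);print("lips S",S.round(4))
for n in("top","scene"):
    P=pts(n,np.load(f"pics/{n}0.npy"));
    m=(P[...,2]>.038)&(P[...,2]<.055)&(abs(P[...,0]-.5)<.2)&(P[...,1]>.05)&(P[...,1]<.4)
    k,lab=cv2.connectedComponents(m.astype(np.uint8),connectivity=8)
    for i in range(1,k):
        q=P[lab==i]
        if len(q)>8:
            print(n,len(q),q.mean(0).round(4),cv2.fitLine(q[:,:2].astype(np.float32),2,0,.01,.01).ravel().round(4),q[:,:2].min(0).round(3),q[:,:2].max(0).round(3))
for nm,C,LL in(("T",A,L),("S",B,S)):
    y=C[1]-C[0];y/=np.linalg.norm(y);x=np.array([y[1],-y[0],0])
    print(nm,"x",x.round(4),"y",y.round(4),np.degrees(np.arctan2(x[1],x[0])))
    mid=C.mean(0)
    for p in LL: print(((p-mid)@x).round(4),((p-mid)@y).round(4))
E
```

```text
rear T [[0.6659 0.2424 0.03  ]
 [0.4988 0.316  0.03  ]] 0.18255668405694134
rear S [[0.6686 0.2446 0.03  ]
 [0.495  0.3221 0.03  ]] 0.19006809735204666
lips T [[0.507  0.1328 0.045 ]
 [0.439  0.1642 0.045 ]
 [0.594  0.102  0.045 ]
 [0.5222 0.1339 0.045 ]]
lips S [[0.5055 0.1371 0.045 ]
 [0.4388 0.1657 0.045 ]
 [0.5901 0.1095 0.045 ]
 [0.5232 0.1405 0.045 ]]
top 128 [0.6521 0.3714 0.0467] [ 0.865  -0.5018  0.6521  0.3714] [0.603 0.343] [0.699 0.4  ]
top 79 [0.5586 0.1176 0.0429] [ 0.9145 -0.4047  0.5586  0.1176] [0.525 0.102] [0.593 0.133]
top 81 [0.4731 0.1466 0.0433] [ 0.9141 -0.4055  0.4731  0.1466] [0.439 0.13 ] [0.508 0.163]
top 62 [0.4127 0.3942 0.0484] [ 0.9993 -0.0383  0.4127  0.3942] [0.391 0.39 ] [0.434 0.4  ]
scene 83 [0.5584 0.123  0.0428] [ 0.9128 -0.4085  0.5584  0.123 ] [0.526 0.105] [0.596 0.139]
scene 98 [0.4726 0.1519 0.0429] [ 0.9177 -0.3973  0.4726  0.1519] [0.439 0.135] [0.508 0.168]
T x [0.4031 0.9152 0.    ] y [-0.9152  0.4031  0.    ] 66.23066149119006
-0.1643 0.01
-0.163 0.0849
-0.1575 -0.0821
-0.1572 -0.0035
S x [0.4075 0.9132 0.    ] y [-0.9132  0.4075  0.    ] 65.95432577877432
-0.1647 0.01
-0.1657 0.0826
-0.1554 -0.0785
-0.1543 -0.0047
```

The two views agree to about 5 mm. The rack x axis is at a yaw of about 66°, the left lip is near (0.473, 0.149) and the right lip near (0.5585, 0.120). Lip spacing is 90.3 mm, against 91 expected. I'll move above the front of the right lip first, with the fingers shut.

```bash
python3 -m inch '[[5,-4,0,0,0,-8,0],[10,-8.4,0,0,0,-16,0],[15,-12.6,1,0,0,-24,0],[20,-17,2,0,0,-32,0],[25,-21,3,0,0,-40,0],[30,-25.2,4,0,0,-50.6,0],[35,-29.4,5,0,0,-50.6,0],[40,-33.7,6,0,0,-50.6,0],[45,-38,7,0,0,-50.6,0],[50,-42,8,0,0,-50.6,0],[54.4,-45.9,8.8,0,0,-50.6,0],[54.4,-45.9,8.8,0,0,-50.6,0]]'; python3 -m inch '[[0,0,0,0,0,0,0],[0,0,0,0,0,0,0]]'
python3 - <<'E'
from h import *
s=manip.read_state();print(s["ee_pos"].round(4) if hasattr(s["ee_pos"],"round") else s["ee_pos"],s["eef_rot"],s["wrist_force"])
p,d=viewer.read_camera("wrist");cv2.imwrite("pics/w1.png",p[:,:,::-1]);np.save("pics/w1.npy",d)
c=viewer.calibration("wrist");print(proj("wrist",[[.473,.149,.045],[.5585,.12,.045]],c).round(0))
P=pts("wrist",d,c);m=(P[...,2]>.038)&(P[...,2]<.055)&(P[...,0]>.4)&(P[...,1]>.05)&(P[...,1]<.3)
k,lab=cv2.connectedComponents(m.astype(np.uint8))
for i in range(1,k):
    q=P[lab==i]
    if len(q)>60: print(len(q),q.mean(0).round(4),q.min(0).round(3),q.max(0).round(3),cv2.fitLine(q[:,:2].astype(np.float32),2,0,.01,.01).ravel().round(4))
E
```

```text
time_s: 1.6
ee_pos: [0.5423, 0.0851, 0.1496]
eef_rot: [[0.402, 0.916, -0.001], [0.916, -0.402, 0.0], [-0.0, -0.001, -1.0]]
wrist_force: [-0.2, -1.6, 0.8]
gripper_width: 0.005
time_s: 1.85
ee_pos: [0.5413, 0.0818, 0.1506]
eef_rot: [[0.404, 0.915, -0.001], [0.915, -0.404, -0.0], [-0.0, -0.0, -1.0]]
wrist_force: [0.3, 0.6, -1.5]
gripper_width: -0.0
[0.5413 0.0818 0.1506] [[ 4.04285685e-01  9.14632576e-01 -5.78662143e-04]
 [ 9.14632657e-01 -4.04285858e-01 -2.17000832e-04]
 [-4.32420951e-04 -4.41532963e-04 -9.99999809e-01]] [ 0.32882048  0.64778692 -1.51443007]
[[209. 157.]
 [317. 147.]]
728 [0.5604 0.1198 0.0435] [0.525 0.102 0.041] [0.596 0.138 0.046] [ 0.9142 -0.4053  0.5604  0.1198]
655 [0.4753 0.1487 0.0435] [0.438 0.132 0.04 ] [0.51  0.167 0.046] [ 0.9117 -0.4109  0.4753  0.1487]
```

View pics/w1.png

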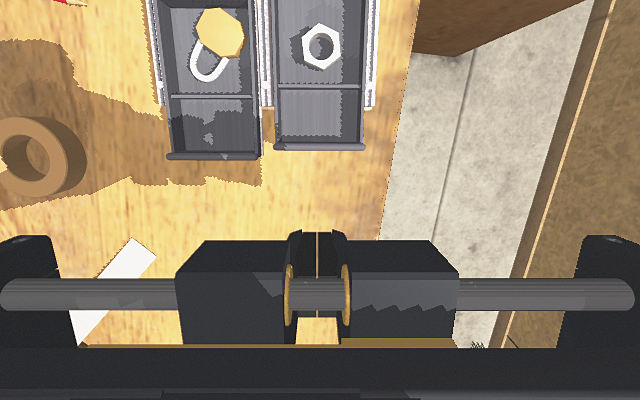

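The wrist view shows the padlock in the left tray at (218,40) and the nut in the right tray at (321,45). The lips are at (213,156) and (318,147), where predicted. I'll lower the fingers in front of the right lip and push.

```bash
python3 -m inch '[[0,0,4,0,0,0,0],[0,0,8,0,0,0,0],[0,0,11,0,0,0,0],[0,0,12.5,0,0,0,0],[0,0,12.5,0,0,0,0],[0.8,0,12.5,0,0,0,0],[1.6,0,12.5,0,0,0,0],[2.4,0,12.5,0,0,0,0],[2.8,0,12.5,0,0,0,0],[3.2,0,12.5,0,0,0,0],[3.6,0,12.5,0,0,0,0]]'; python3 -m inch '[[0.3,0,0,0,0,0,0],[0.6,0,0,0,0,0,0],[0.9,0,0,0,0,0,0],[1.2,0,0,0,0,0,0]]';python3 -m inch '[[0.2,0,0,0,0,0,0],[0.4,0,0,0,0,0,0],[0.4,0,0,0,0,0,0]]'
```

```text
time_s: 3.28
ee_pos: [0.5563, 0.1154, 0.0258]
eef_rot: [[0.404, 0.915, -0.0], [0.915, -0.404, -0.0], [-0.0, -0.0, -1.0]]
wrist_force: [-1.1, -1.4, 2.5]
gripper_width: 0.006
time_s: 3.78
ee_pos: [0.5613, 0.1265, 0.0257]
eef_rot: [[0.404, 0.915, 0.0], [0.915, -0.404, -0.0], [-0.0, 0.0, -1.0]]
wrist_force: [-1.0, -1.8, 2.2]
gripper_width: 0.003
time_s: 4.15
ee_pos: [0.5628, 0.1302, 0.0256]
eef_rot: [[0.404, 0.915, 0.0], [0.915, -0.404, 0.0], [0.0, -0.0, -1.0]]
wrist_force: [0.3, -0.7, 0.7]
gripper_width: 0.007
```

```bash
for i in 1 2 3 ; do python3 -m inch '[[0.2,0,0,0,0,0,0],[0.4,0,0,0,0,0,0]]' | grep -E "ee_pos|force"; done
```

```text
ee_pos: [0.5642, 0.1335, 0.0256]
wrist_force: [-4.2, -11.2, 2.4]
ee_pos: [0.5643, 0.1339, 0.0255]
wrist_force: [-15.3, -32.4, 11.3]
ee_pos: [0.5644, 0.1343, 0.0255]
wrist_force: [-26.4, -53.6, 20.1]
```

The tray hit its stop with a firm force rise after about 27 mm. I'll back off, rise and check.

```bash
python3 -m inch '[[-1,0,0,0,0,0,0],[-2,0,0,0,0,0,0],[-4,0,0,0,0,0,0],[-5,0,-3,0,0,0,0],[-5,0,-8,0,0,0,0],[-5,0,-11,0,0,0,0],[-5,0,-11,0,0,0,0],[-5,0,-11,0,0,0,0]]'
python3 - <<'E'
from h import *
s=manip.read_state()
c=viewer.calibration("wrist");p,d=viewer.read_camera("wrist");cv2.imwrite("pics/w2.png",p[:,:,::-1])
P=pts("wrist",d,c);m=(P[...,2]>.038)&(P[...,2]<.055)&(P[...,0]>.4)&(P[...,1]>.05)&(P[...,1]<.3)
k,lab=cv2.connectedComponents(m.astype(np.uint8))
R=np.array(s["eef_rot"])
for i in range(1,k):
    q=P[lab==i]
    if len(q)>60:
        print(len(q),q.mean(0).round(4),q.min(0).round(3),q.max(0).round(3))
        w=q.mean(0)+.025*R[:,0];w[2]=.02;print("shift to well, tool cm",(R.T@(w-s["ee_pos"])*100).round(2))
E
```

```text
time_s: 5.9
ee_pos: [0.5468, 0.0955, 0.1346]
eef_rot: [[0.404, 0.915, -0.002], [0.915, -0.404, 0.0], [-0.0, -0.002, -1.0]]
wrist_force: [0.4, 0.0, -1.0]
gripper_width: 0.003
840 [0.5703 0.1454 0.0433] [0.536 0.128 0.04 ] [0.607 0.162 0.046]
shift to well, tool cm [ 8.02  0.15 11.45]
757 [0.4746 0.1496 0.0432] [0.437 0.132 0.039] [0.51  0.167 0.046]
shift to well, tool cm [ 4.54 -8.77 11.47]
```

View pics/w2.png

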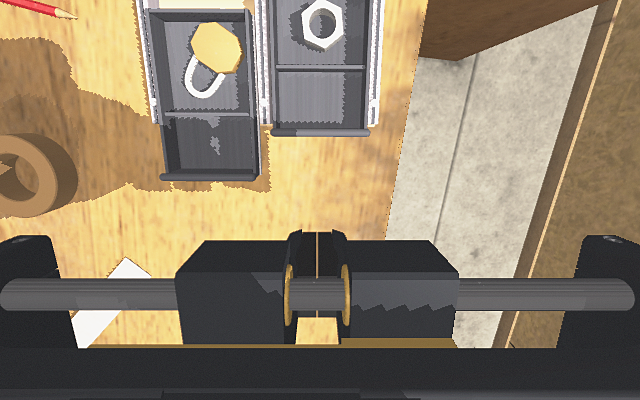

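The right lip at (320,132) has moved about 28 mm to the rail ends, so that tray is home. The left tray's lip at (208,178) hasn't moved. Now I'll go over the left tray's well and down.

```bash
python3 -m inch '[[2,-4,0,0,0,0,0],[4.5,-8.8,0,0,0,0,0],[4.5,-8.8,0,0,0,0,0],[4.5,-8.8,4,0,0,0,0],[4.5,-8.8,7,0,0,0,0],[4.5,-8.8,7,0,0,0,0]]'; python3 -m inch '[[0,0,1.5,0,0,0,0],[0,0,3,0,0,0,0],[0,0,4.5,0,0,0,0],[0,0,4.5,0,0,0,0]]'; python3 -m inch '[[-0.6,0,0,0,0,0,0],[-1.2,0,0,0,0,0,0],[-1.6,0,0,0,0,0,0],[-2,0,0,0,0,0,0],[-2.4,0,0,0,0,0,0],[-2.8,0,0,0,0,0,0],[-3.2,0,0,0,0,0,0],[-3.6,0,0,0,0,0,0],[-4,0,0,0,0,0,0]]'
```

```text
time_s: 6.7
ee_pos: [0.4842, 0.1712, 0.0635]
eef_rot: [[0.405, 0.914, -0.005], [0.915, -0.405, -0.001], [-0.003, -0.004, -1.0]]
wrist_force: [0.6, -0.5, 0.4]
gripper_width: 0.002
time_s: 7.2
ee_pos: [0.4845, 0.1719, 0.0196]
eef_rot: [[0.404, 0.915, -0.002], [0.915, -0.404, -0.0], [-0.001, -0.002, -1.0]]
wrist_force: [0.7, -0.1, -0.3]
gripper_width: 0.003
time_s: 8.32
ee_pos: [0.4689, 0.1351, 0.0207]
eef_rot: [[0.404, 0.915, 0.0], [0.915, -0.404, 0.0], [0.0, 0.0, -1.0]]
wrist_force: [1.6, 1.5, 2.1]
gripper_width: 0.004
```

```bash
for i in 1 2 3 4; do python3 -m inch '[[-0.2,0,0,0,0,0,0],[-0.4,0,0,0,0,0,0]]' | grep -E "ee_pos|force"; done
```

```text
ee_pos: [0.4673, 0.1316, 0.0207]
wrist_force: [1.4, 2.1, 1.6]
ee_pos: [0.4664, 0.1293, 0.0209]
wrist_force: [7.4, 22.1, -3.4]
ee_pos: [0.4663, 0.1287, 0.0211]
wrist_force: [16.6, 51.5, -12.4]
ee_pos: [0.4662, 0.1283, 0.0212]
wrist_force: [29.4, 83.0, -22.6]
```

It's hard against the front stop. I'll ease back to mid-well, lift out and check.

```bash
python3 -m inch '[[0.6,0,0,0,0,0,0],[1.2,0,0,0,0,0,0],[1.8,0,0,0,0,0,0],[2.2,0,0,0,0,0,0],[2.2,0,0,0,0,0,0],[2.2,0,-2,0,0,0,0],[2.2,0,-5,0,0,0,0],[2.2,0,-10,0,0,0,0],[-2,2,-13,0,0,0,0],[-6,4,-13,0,0,0,0],[-6,4,-13,0,0,0,0],[-6,4,-13,0,0,0,0]]'
python3 - <<'E'
from h import *
c=viewer.calibration("wrist");p,d=viewer.read_camera("wrist");cv2.imwrite("pics/w3.png",p[:,:,::-1])
P=pts("wrist",d,c);m=(P[...,2]>.038)&(P[...,2]<.055)&(P[...,0]>.4)&(P[...,1]>.05)&(P[...,1]<.3)
k,lab=cv2.connectedComponents(m.astype(np.uint8));x=np.array([.404,.915,0])
for i in range(1,k):
    q=P[lab==i]
    if len(q)>60: print(len(q),q.mean(0).round(4),q.mean(0)@x)
p,d=viewer.read_camera("top");cv2.imwrite("pics/top3.png",p[:,:,::-1])
E
```

```text
time_s: 10.82
ee_pos: [0.4745, 0.05, 0.1505]
eef_rot: [[0.404, 0.915, -0.001], [0.915, -0.404, 0.0], [0.0, -0.001, -1.0]]
wrist_force: [-0.7, 0.4, -0.3]
gripper_width: 0.005
917 [0.5712 0.1444 0.0433] 0.3629256356928357
715 [0.4593 0.1185 0.0433] 0.293998875476114
```

View pics/w3.png

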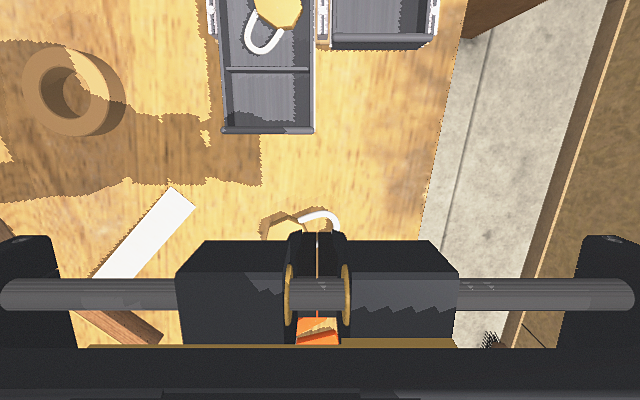

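View pics/top3.png

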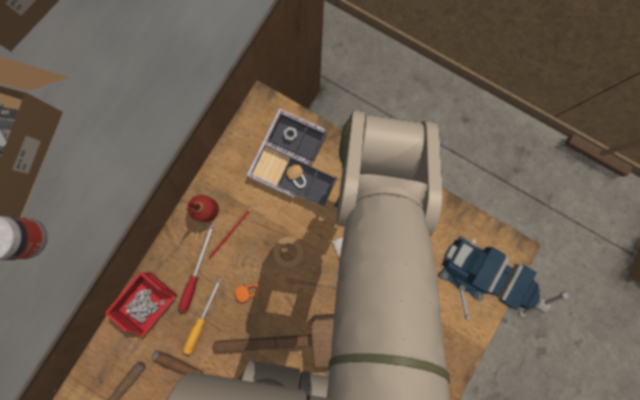

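The wrist view shows the left lip at (267,130) and the right lip at (382,40). Their offset along the rack is 69 mm, against 70 mm for fully out and fully home. The padlock and nut are in their trays and the gripper is clear.

```bash
python3 -c "
from plant import ticket
print(ticket.close_job())"
```

```text
the job is handed in; nothing more can be done
None
```

The padlock tray (left) is drawn out to its stop and the nut tray (right) is pushed fully home. The job is handed in at about 11 s of the 45 s; no verdict was reported.

- **Nut tray:** I pushed it in with closed fingers against the front of its lip. It moved about 28 mm, then the force rose to about 60 N at the rear stop.
- **Padlock tray:** I hooked the lip from inside the finger well and drew it about 33 mm further out. At the front stop the force reached about 90 N, under the 120 N limit.
- **Last checks:** The wrist camera put the two lips 69 mm apart along the rack, against 70 mm for fully out and fully home, which is within measuring error. The padlock and nut were lying in their trays, and the gripper was well clear of everything.
- **Bystanders:** The oil can and tape roll look unmoved in the last top view. The arm hid the spring clamp there, so I didn't check it directly; the tool stayed well above it while moving.
- **Disagreement:** The scene and top cameras differed by about 5 mm on the lip positions. I worked from the wrist camera's values.

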